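# Transfer retention sample jars to the white rack in reverse order

## Task

Move the four sample jars with coloured caps (red, yellow, green, blue) from the steel rack into the white rack, one in each pocket, in reverse order: as seen from the robot, the one that starts leftmost of the four ends in the rightmost pocket, the next one in the pocket beside it, and so on. Keep the jars upright, stand each flat on its pocket's floor and let go. The black-capped reference jar in the same row stays where it stands and is not counted.

Things in the scene. Friction and masses are not known exactly. Their poses are not given: they have to be found in the camera images.
- red_center (a point): Centre (on the axis, half-way up) of the loose sample jar with the red cap: an upright cylinder 36 mm in diameter and 76 mm tall, about 0.09 kg, white with a cream band, the top 22 mm being the red cap. z is its axis, up. It starts standing in the red seat, its centre 45 mm above the table.
- yellow_center (a point): Centre (on the axis, half-way up) of the loose sample jar with the yellow cap: an upright cylinder 36 mm in diameter and 76 mm tall, about 0.09 kg, white with a cream band, the top 22 mm being the yellow cap. z is its axis, up. It starts standing in the yellow seat, its centre 45 mm above the table.
- green_center (a point): Centre (on the axis, half-way up) of the loose sample jar with the green cap: an upright cylinder 36 mm in diameter and 76 mm tall, about 0.09 kg, white with a cream band, the top 22 mm being the green cap. z is its axis, up. It starts standing in the green seat, its centre 45 mm above the table.
- blue_center (a point): Centre (on the axis, half-way up) of the loose sample jar with the blue cap: an upright cylinder 36 mm in diameter and 76 mm tall, about 0.09 kg, white with a cream band, the top 22 mm being the blue cap. z is its axis, up. It starts standing in the blue seat, its centre 45 mm above the table.
- red_seat: The red ring seat in the steel rack, fixed there, in which the red-capped jar starts: 54 mm outside and 47 mm inside diameter; origin at its centre, 4 mm above the table; its floor is 7 mm and its rim 16 mm above the table. Five seats (the fifth is black, not listed) stand in one row 58 mm apart, in any order. Its x and y axes are those of the rack: y runs along the row to the left as seen from the robot, x across the row, away from the robot.
- yellow_seat: The yellow ring seat in the steel rack, fixed there, in which the yellow-capped jar starts: 54 mm outside and 47 mm inside diameter; origin at its centre, 4 mm above the table; its floor is 7 mm and its rim 16 mm above the table. Five seats (the fifth is black, not listed) stand in one row 58 mm apart, in any order. Its x and y axes are those of the rack: y runs along the row to the left as seen from the robot, x across the row, away from the robot.
- green_seat: The green ring seat in the steel rack, fixed there, in which the green-capped jar starts: 54 mm outside and 47 mm inside diameter; origin at its centre, 4 mm above the table; its floor is 7 mm and its rim 16 mm above the table. Five seats (the fifth is black, not listed) stand in one row 58 mm apart, in any order. Its x and y axes are those of the rack: y runs along the row to the left as seen from the robot, x across the row, away from the robot.
- blue_seat: The blue ring seat in the steel rack, fixed there, in which the blue-capped jar starts: 54 mm outside and 47 mm inside diameter; origin at its centre, 4 mm above the table; its floor is 7 mm and its rim 16 mm above the table. Five seats (the fifth is black, not listed) stand in one row 58 mm apart, in any order. Its x and y axes are those of the rack: y runs along the row to the left as seen from the robot, x across the row, away from the robot.
- black_center (a point): Centre (half-way up) of the black-capped reference jar, same size and shape as the others, standing in the black seat somewhere in the same row. It stays there.
- white_rack: The white rack, fixed: a tray 64 mm (x) by 238 mm (y), with four open square pockets in one row, 58 mm apart; origin at the centre of its underside, on the table. Its y axis runs along the row to the left as seen from the robot, x away from the robot. Pocket centres at x = 0, y = +87, +29, -29, -87 mm from left to right; pockets about 54 mm wide, walls 4 mm thick, rims 15 mm above the table; pocket floor 4 mm above the table, so a jar standing there has its centre 42 mm up.
Things that resemble listed ones, but are neither listed nor needed, are in the scene too. Several things have the shape of the white_rack; the one meant has the colours described above.

How it is judged:
At the end, for the whole second after the job is handed in: Each coloured jar stands upright (0.12 rad), released and at rest on the floor of its own white-rack pocket, within 14 mm of its centre, in the reverse of their seats' order from the left (black not counted); the black jar is upright within 15 mm of its start (((y of each of yellow_seat, green_seat, blue_seat in the frame of red_seat below 0 m and y of red_center in the frame of white_rack between -0.101 and -0.073 m) or (y of yellow_seat in the frame of red_seat above 0 m and y of each of green_seat, blue_seat in the frame of red_seat below 0 m and y of red_center in the frame of white_rack between -0.043 and -0.015 m) or (y of each of yellow_seat, blue_seat in the frame of red_seat below 0 m and y of green_seat in the frame of red_seat above 0 m and y of red_center in the frame of white_rack between -0.043 and -0.015 m) or (y of each of yellow_seat, green_seat in the frame of red_seat above 0 m and y of blue_seat in the frame of red_seat below 0 m and y of red_center in the frame of white_rack between 0.015 and 0.043 m) or (y of each of yellow_seat, green_seat in the frame of red_seat below 0 m and y of blue_seat in the frame of red_seat above 0 m and y of red_center in the frame of white_rack between -0.043 and -0.015 m) or (y of each of yellow_seat, blue_seat in the frame of red_seat above 0 m and y of green_seat in the frame of red_seat below 0 m and y of red_center in the frame of white_rack between 0.015 and 0.043 m) or (y of yellow_seat in the frame of red_seat below 0 m and y of each of green_seat, blue_seat in the frame of red_seat above 0 m and y of red_center in the frame of white_rack between 0.015 and 0.043 m) or (y of each of yellow_seat, green_seat, blue_seat in the frame of red_seat above 0 m and y of red_center in the frame of white_rack between 0.073 and 0.101 m)) and x of red_center in the frame of white_rack between -0.014 and 0.014 m and z of red_center in the frame of white_rack between 0.036 and 0.047 m and angle between each of red_center, yellow_center, green_center, blue_center, black_center's own z axis and vertical below 0.12 rad and linear speed of each of red_jar, yellow_jar, green_jar, blue_jar below 0.02 m/s and contact force between each of red_jar, yellow_jar, green_jar, blue_jar and the fingers below 0.05 N and ((y of each of red_seat, green_seat, blue_seat in the frame of yellow_seat below 0 m and y of yellow_center in the frame of white_rack between -0.101 and -0.073 m) or (y of red_seat in the frame of yellow_seat above 0 m and y of each of green_seat, blue_seat in the frame of yellow_seat below 0 m and y of yellow_center in the frame of white_rack between -0.043 and -0.015 m) or (y of each of red_seat, blue_seat in the frame of yellow_seat below 0 m and y of green_seat in the frame of yellow_seat above 0 m and y of yellow_center in the frame of white_rack between -0.043 and -0.015 m) or (y of each of red_seat, green_seat in the frame of yellow_seat above 0 m and y of blue_seat in the frame of yellow_seat below 0 m and y of yellow_center in the frame of white_rack between 0.015 and 0.043 m) or (y of each of red_seat, green_seat in the frame of yellow_seat below 0 m and y of blue_seat in the frame of yellow_seat above 0 m and y of yellow_center in the frame of white_rack between -0.043 and -0.015 m) or (y of each of red_seat, blue_seat in the frame of yellow_seat above 0 m and y of green_seat in the frame of yellow_seat below 0 m and y of yellow_center in the frame of white_rack between 0.015 and 0.043 m) or (y of red_seat in the frame of yellow_seat below 0 m and y of each of green_seat, blue_seat in the frame of yellow_seat above 0 m and y of yellow_center in the frame of white_rack between 0.015 and 0.043 m) or (y of each of red_seat, green_seat, blue_seat in the frame of yellow_seat above 0 m and y of yellow_center in the frame of white_rack between 0.073 and 0.101 m)) and x of yellow_center in the frame of white_rack between -0.014 and 0.014 m and z of yellow_center in the frame of white_rack between 0.036 and 0.047 m and ((y of each of red_seat, yellow_seat, blue_seat in the frame of green_seat below 0 m and y of green_center in the frame of white_rack between -0.101 and -0.073 m) or (y of red_seat in the frame of green_seat above 0 m and y of each of yellow_seat, blue_seat in the frame of green_seat below 0 m and y of green_center in the frame of white_rack between -0.043 and -0.015 m) or (y of each of red_seat, blue_seat in the frame of green_seat below 0 m and y of yellow_seat in the frame of green_seat above 0 m and y of green_center in the frame of white_rack between -0.043 and -0.015 m) or (y of each of red_seat, yellow_seat in the frame of green_seat above 0 m and y of blue_seat in the frame of green_seat below 0 m and y of green_center in the frame of white_rack between 0.015 and 0.043 m) or (y of each of red_seat, yellow_seat in the frame of green_seat below 0 m and y of blue_seat in the frame of green_seat above 0 m and y of green_center in the frame of white_rack between -0.043 and -0.015 m) or (y of each of red_seat, blue_seat in the frame of green_seat above 0 m and y of yellow_seat in the frame of green_seat below 0 m and y of green_center in the frame of white_rack between 0.015 and 0.043 m) or (y of red_seat in the frame of green_seat below 0 m and y of each of yellow_seat, blue_seat in the frame of green_seat above 0 m and y of green_center in the frame of white_rack between 0.015 and 0.043 m) or (y of each of red_seat, yellow_seat, blue_seat in the frame of green_seat above 0 m and y of green_center in the frame of white_rack between 0.073 and 0.101 m)) and x of green_center in the frame of white_rack between -0.014 and 0.014 m and z of green_center in the frame of white_rack between 0.036 and 0.047 m and ((y of each of red_seat, yellow_seat, green_seat in the frame of blue_seat below 0 m and y of blue_center in the frame of white_rack between -0.101 and -0.073 m) or (y of red_seat in the frame of blue_seat above 0 m and y of each of yellow_seat, green_seat in the frame of blue_seat below 0 m and y of blue_center in the frame of white_rack between -0.043 and -0.015 m) or (y of each of red_seat, green_seat in the frame of blue_seat below 0 m and y of yellow_seat in the frame of blue_seat above 0 m and y of blue_center in the frame of white_rack between -0.043 and -0.015 m) or (y of each of red_seat, yellow_seat in the frame of blue_seat above 0 m and y of green_seat in the frame of blue_seat below 0 m and y of blue_center in the frame of white_rack between 0.015 and 0.043 m) or (y of each of red_seat, yellow_seat in the frame of blue_seat below 0 m and y of green_seat in the frame of blue_seat above 0 m and y of blue_center in the frame of white_rack between -0.043 and -0.015 m) or (y of each of red_seat, green_seat in the frame of blue_seat above 0 m and y of yellow_seat in the frame of blue_seat below 0 m and y of blue_center in the frame of white_rack between 0.015 and 0.043 m) or (y of red_seat in the frame of blue_seat below 0 m and y of each of yellow_seat, green_seat in the frame of blue_seat above 0 m and y of blue_center in the frame of white_rack between 0.015 and 0.043 m) or (y of each of red_seat, yellow_seat, green_seat in the frame of blue_seat above 0 m and y of blue_center in the frame of white_rack between 0.073 and 0.101 m)) and x of blue_center in the frame of white_rack between -0.014 and 0.014 m and z of blue_center in the frame of white_rack between 0.036 and 0.047 m and distance of black_center from where it was at the start of the episode below 0.015 m); the robot touches nothing.
It fails at once if a coloured jar is tipped by more than 0.6 rad (angle between any of red_center, yellow_center, green_center, blue_center's own z axis and vertical above 0.6 rad).
It fails at once if the black-capped jar is shifted by more than 15 mm or tipped by more than 0.4 rad (distance of black_center from where it was at the start of the episode above 0.015 m or angle between black_center's own z axis and vertical above 0.4 rad).
It also fails if it takes over 109 s, if anything falls off the work surface, if the arm or the gripper's body presses on something with over 40 N, if the wrist force passes 120 N, or if a joint passes its speed limit or range.

## Robot

A 6-joint arm with a two-finger parallel gripper is mounted at the origin on the work surface. World frame = base frame: x ahead of the robot, y to its left, z up, the work surface at z = 0. Lengths are in m, angles in rad, forces in N, time in s.
With the tool pointing down it reaches from about 0.25 to 0.725 m from the base axis. Payload 9.7 kg.
Tool frame: the origin (TCP) lies at the very end of the fingers, on their centre line; the grasp point (between the pads) lies 19 mm behind it (env.grasp_offset is the distance from the TCP to the grasp point, in m); x points along the fingers, z is the direction in which the jaws open and shut, and the axes are right-handed (so a half turn about x gives the same grasp; the last joint's range is limited). The gripper opens to 85 mm and grips with 20 to 120 N. Pads are 22 mm wide; open, the fingers measure 114 mm over their backs; the gripper's body (76 mm by 85 mm) begins 54 mm behind the grasp point. The pads swing forward as they close: fully open they stand 13 mm farther back than shut.
Start: joints at [-1.105, 0.087, 0.176, 1.66, 0, 1.571], TCP at [0.247, -0.491, 0.231] pointing down, gripper open.
Joint ranges: [-3.13, 3.13], [-0.85, 1.81], [-1.15, 1.24], [-2.2, 2.28], [-1.44, 1.52], [-3.14, 3.14]. Speed limits (rad/s): [2.22, 2.22, 2.57, 3.14, 3.14, 3.14].

## Interface

Orientations are given as a rotation vector (axis times angle).
In Python, from station import env, imaging gives the robot as it stands.
- The arm moves only by the tool arm_command, never from a script. Its argument "plan" is a list of rows, each a list of 3 entries, a list of its own where there are three numbers: the shift along the tool's x, y, z in mm, then the turn, a rotation vector about the tool's x, y, z in rad, then the opening, from 0 (shut) to 1 (fully open). In form: [[[tx, ty, tz], [rx, ry, rz], jaw], ...]. A call has exactly 8 rows; each row is the pose to reach, as a shift and turn from the pose measured when the call began, along the tool's axes at that moment; what a row does not reach only later rows make up. A row lasts 1/8 s, in which the tool goes at most 62.5 mm and 10.7 degrees, less where a joint would pass 70% of its speed; a pose out of reach is approached as far as the arm can. A call with a gripper value outside its range is refused whole. The fingers move at their own pace and stop on an object; the grip force is fixed at half the most. Time passes only in rows, so rows that repeat a pose let the fingers close, or fill a call up. It gives the time, the measured TCP pose, the force and the opening at its end, in the units of the state.
- env.observe(): the state, without advancing time (a new reading comes with each control period).
- imaging.read_camera(name): name is "side" or "top"; returns a dict with "frame" (400x640x3 uint8, red, green, blue), "camera_matrix" (3x3 intrinsics, pixels), "T" (4x4, takes a point from camera to world coordinates). Camera axes: x right, y up, looking along -z (the intrinsics and any distortion apply to the point x, -y, -z); pixel columns grow to the right and rows downward; lengths in m; the calibration is good to about 2 mm. A picture is of the moment at which its call begins. There is no depth.
- env.finish_job(): hands the job in, once; it reports no verdict.
Trained networks look in the newest picture that a camera, given by its name, has taken for a name from the list of things; names that differ only in an ending like _2 or _b are one class to them, and where a whole thing is asked for, a point or a joint stands for the part that bears it (a point fixed in the world has none). Each returns a list of dicts, best first, with "p" (0 to 1); they miss things now and then, are a little off and sometimes report something else, mostly with a low value. They report only what shows in the picture. A call takes as long as a camera call. They do not tell look-alikes from the thing itself.
- imaging.masks_of(target, camera): "pixels" (400x640 bool, what is visible of it) and "xy" ([column, row] in pixels, amid what is visible of it).
The state is a dict: "time_s": time; "q": joint angles; "qvel": joint speeds; "joint_efforts": joint torques, N m; "ee_pos": TCP position; "orientation": TCP orientation; "ft_force": force on the tool from outside, world axes, zero at the start; "wrist_torque": the same for the moment, N m; "grip_width": opening from 0.0 (shut) to 1.0 (fully open).
Only numpy, scipy, OpenCV 4.12 (cv2) and the standard library are available. Lean on these libraries where they do the work, as an engineer would, in place of code of your own. Each camera call takes 0.05 s, during which the arm holds its last target. There are 200 camera calls.

## Working session

There is one attempt and no reset: what is moved stays moved. The work goes in short steps, Python scripts to look and compute and a tool call to move; the robot and the scene stay as the last step left them, time stands still between calls to the robot, and variables do not carry over. Pictures are saved under pics/ and viewed, on a budget of 14 in all, crops included, one or two more only if the job needs it, and the job is handed in when it is done.

Besides the shell and the picture viewer there is one more tool, called after "Call:" as name(argument=value, ...), one argument or row to a line, values as JSON. arm_command: Moves the arm, as the interface text tells. Its arguments: {"type":"object","properties":{"plan":{"type":"array"}},"required":["plan"]}

```bash
mkdir -p pics; ls; python3 - <<'E'
from station import env, imaging
import cv2
print(env.observe())
print(env.grasp_offset)
for n in ("side","top"):
    c=imaging.read_camera(n); print(n,c["camera_matrix"],c["T"],[k for k in c])
    cv2.imwrite(f"pics/{n}0.png",c["frame"][:,:,::-1])
E
```

```text
pics
{'time_s': 0.0, 'q': array([-1.10497878e+00,  8.74680262e-02,  1.75145261e-01,  1.65978887e+00,
       -5.24609150e-06,  1.57083198e+00]), 'qvel': array([-0.00151274, -0.00125691, -0.00055452,  0.00017179,  0.00038958,
        0.00035288]), 'joint_efforts': array([ 1.43206791e-03, -5.20385027e+01,  4.64807475e+01,  1.63797790e-02,
        1.12903199e-04, -1.09001874e-05]), 'ee_pos': array([ 0.24693418, -0.4912041 ,  0.2305844 ]), 'orientation': array([ 0.86034398,  1.39540156, -0.85922048]), 'ft_force': array([-0.14127508,  0.15981311,  0.5937284 ]), 'wrist_torque': array([-0.0555826 ,  0.01582226,  0.01966015]), 'grip_width': 1.001657376579014}
0.0187
side [[404.07250482   0.         323.77157739]
 [  0.         404.07250482 200.57378553]
 [  0.           0.           1.        ]] [[-0.9973538   0.03013797 -0.06615962  0.37772861]
 [-0.07108074 -0.59527638  0.80037089  0.6187553 ]
 [-0.0152617   0.80295562  0.59584339  0.56433   ]
 [ 0.          0.          0.          1.        ]] ['frame', 'camera_matrix', 'T']
top [[370.29399315   0.         306.0682323 ]
 [  0.         370.29399315 196.45597563]
 [  0.           0.           1.        ]] [[-0.00400017  0.99603337 -0.08889055  0.34091068]
 [-0.99938549 -0.00707742 -0.03433019 -0.08782019]
 [-0.03482313  0.0886986   0.9954496   0.92886602]
 [ 0.          0.          0.          1.        ]] ['frame', 'camera_matrix', 'T']
```

View pics/top0.png

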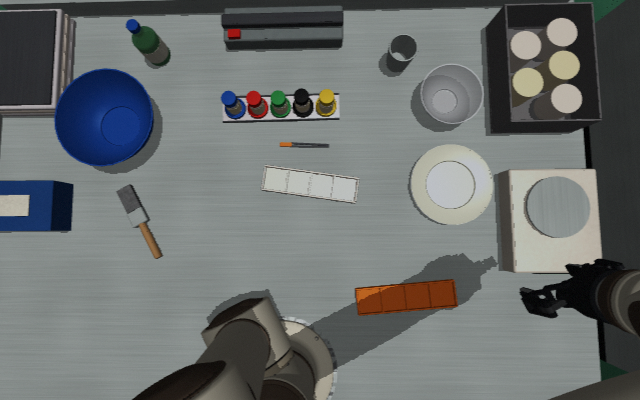

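View pics/side0.png

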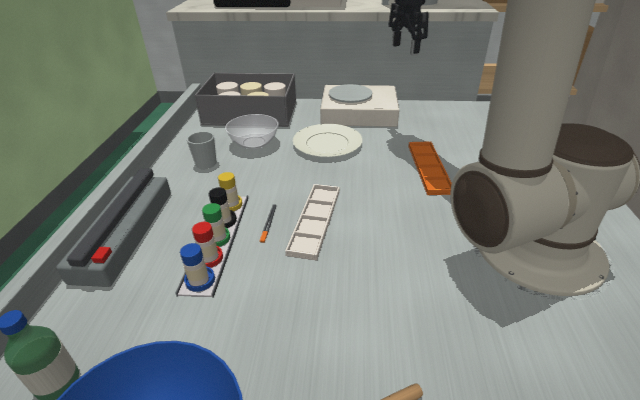

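Seen in the top view, the row from left to right is blue (232,103), red (256,103), green (279,103), black (302,102), yellow (326,101).

Possible mix-ups:
- **White rack:** the white tray is at (310,184). The orange tray at (406,297) has the same shape but the wrong colour.
- **Jars:** the green bottle with a blue cap is at (148,45), the box of jars at (545,70), the grey cup at (402,52), and the red button at (234,34).
- **Black jar:** it stays at (302,102).

Next I measure from both views.

```bash
cat > h.py <<'E'
import numpy as np, cv2
from scipy.optimize import least_squares
from station import env, imaging
from scipy.spatial.transform import Rotation as R
def proj(c,P):
    T=c["T"]; p=(np.asarray(P,float)-T[:3,3])@T[:3,:3]; p=p*[1,-1,-1]
    q=p@c["camera_matrix"].T; return q[:,:2]/q[:,2:]
def hullmom(c,P):
    h=cv2.convexHull(proj(c,P).astype(np.float32)); m=cv2.moments(h)
    return np.array([m['m10']/m['m00'],m['m01']/m['m00'],m['mu20']/m['m00'],m['mu11']/m['m00'],m['mu02']/m['m00']])
def maskmom(M):
    n,l,s,_=cv2.connectedComponentsWithStats(M.astype(np.uint8)); k=1+np.argmax(s[1:,4])
    m=cv2.moments((l==k).astype(np.uint8),True)
    return np.array([m['m10']/m['m00'],m['m01']/m['m00'],m['mu20']/m['m00'],m['mu11']/m['m00'],m['mu02']/m['m00']]),s[k]
def cyl(x,y,z0,z1,r=.018):
    a=np.linspace(0,2*np.pi,32,endpoint=False)
    return np.vstack([np.c_[x+r*np.cos(a),y+r*np.sin(a),0*a+z] for z in (z0,z1)])
HUE=dict(red=[(0,8),(172,180)],yellow=[(20,34)],green=[(45,85)],blue=[(100,125)])
def capmask(c,col,box):
    hsv=cv2.cvtColor(c["frame"],cv2.COLOR_RGB2HSV); m=np.zeros(hsv.shape[:2],bool)
    for a,b in HUE[col]: m|=(hsv[...,0]>=a)&(hsv[...,0]<=b)
    m&=(hsv[...,1]>120)&(hsv[...,2]>60)
    return m
E
python3 - <<'E'
from h import *
C={n:imaging.read_camera(n) for n in("top","side")}
for col in ["blue","red","green","black","yellow"]:
    ob={}
    for n in C:
        for d in imaging.masks_of(col+"_center",n)[:3]:
            mm,s=maskmom(d["pixels"]); print(col,n,round(d["p"],2),np.round(mm[:2]),s)
            ob.setdefault(n,mm)
    if len(ob)==2:
        f=lambda p:np.r_[tuple((hullmom(C[n],cyl(p[0],p[1],p[2]-.038,p[2]+.038))-ob[n])[:2] for n in C)]
        r=least_squares(f,[.5,-.05,.045],x_scale=.01,diff_step=1e-3); print(" jar",r.x.round(4),r.fun.round(1))
ob={}
for n in C:
    for d in imaging.masks_of("white_rack",n)[:4]:
        mm,s=maskmom(d["pixels"]); print("rack",n,round(d["p"],2),mm.round(),s); 
        rgb=C[n]["frame"][d["pixels"]].mean(0)
        if np.ptp(rgb)<60: ob.setdefault(n,mm)
def box(p):
    c,s=np.cos(p[3]),np.sin(p[3])
    return np.array([[p[0]+c*a-s*b,p[1]+s*a+c*b,z] for a in(-.032,.032) for b in(-.119,.119) for z in (p[2],p[2]-.015)])
w=np.array([1,1,.05,.05,.05])
f=lambda p:np.r_[tuple((hullmom(C[n],box(p))-ob[n])*w for n in C)]
r=least_squares(f,[.4,-.08,.015,0],x_scale=.01,diff_step=1e-3); print("rack xy top yaw",r.x.round(4),r.fun.round(1))
for n in C:
    im=C[n]["frame"][:,:,::-1].copy()
    for q in proj(C[n],box(r.x)): cv2.circle(im,tuple(int(v) for v in q.round()),1,(0,0,255),-1)
    cv2.imwrite(f"pics/{n}1.png",cv2.resize(im[70:290,160:380],(800,600)) if n=="side" else cv2.resize(im[80:210,210:370],(800,600)))
E
```

```text
blue top 0.71 [231. 102.] [221  91  21  24 333]
blue top 0.25 [321. 111.] [316 104  13  12  50]
blue side 0.84 [194. 264.] [180 243  28  43 825]
 jar [0.6531 0.1253 0.046 ] [-0.  -0.1  0.1  0. ]
red top 0.74 [256. 102.] [247  91  19  24 319]
red side 0.63 [205. 241.] [192 222  26  42 696]
 jar [0.6513 0.0644 0.0472] [ 0.   0.2 -0.1 -0. ]
green top 0.63 [279. 102.] [271  91  17  23 297]
green side 0.89 [214. 220.] [202 203  24  39 558]
 jar [0.6503 0.0068 0.0498] [ 0.   0.3 -0.2 -0.1]
black top 0.82 [302. 100.] [295  88  16  24 305]
black top 0.42 [279. 111.] [270 103  21  15 120]
black side 0.75 [221. 202.] [208 187  23  36 439]
 jar [ 0.6532 -0.0498  0.0533] [ 0.   0.3 -0.3 -0.1]
yellow top 0.57 [327. 101.] [319  89  16  24 306]
yellow side 0.92 [229. 187.] [218 172  21  35 434]
yellow side 0.72 [220. 201.] [208 187  22  35 396]
 jar [ 0.6508 -0.1085  0.0519] [ 0.   0.1 -0.1 -0. ]
rack top 0.57 [310. 184. 758.  94.  69.] [ 262  165   98   38 2504]
rack side 0.73 [430. 168.  89.  79. 220.] [ 409  141   42   54 1406]
rack side 0.66 [ 313.  223.  143. -154.  433.] [ 285  184   55   76 2342]
rack xy top yaw [ 0.4555 -0.0663  0.0147 -0.1463] [-0.   0.1 -0.5  0.1  0.  -0.1 -0.1 -0.1  0.1  0.3]
```

```bash
cat >> h.py <<'E'
def go(x,y,z,yaw):
    "tool-frame shift (mm) and turn to a TCP goal, tool down, jaws along the rack's x"
    s=env.observe(); R0=R.from_rotvec(s["orientation"]); best=None
    for sg in(1,-1):
        zt=sg*np.array([np.cos(yaw),np.sin(yaw),0]); xt=np.array([0,0,-1.]); yt=np.cross(zt,xt)
        r=(R0.inv()*R.from_matrix(np.c_[xt,yt,zt])).as_rotvec()
        if best is None or np.linalg.norm(r)<np.linalg.norm(best): best=r
    d=R0.inv().apply(np.array([x,y,z])-s["ee_pos"])*1000
    print("shift",d.round(1),"turn",best.round(3),"q6",s["q"].round(2))
def pocket(i,rx=.4555,ry=-.0663,yaw=-.1463):
    b=[.087,.029,-.029,-.087][i]; return rx-np.sin(yaw)*b, ry+np.cos(yaw)*b
E
python3 - <<'E'
from h import *
go(.652,.1236,.18,0); print(R.from_rotvec(env.observe()["orientation"]).as_matrix().round(3))
print([np.round(pocket(i),4) for i in range(4)])
E
```

```text
shift [  51.3  638.1 -367.6] turn [-1.105  0.     0.   ] q6 [-1.11  0.09  0.18  1.66 -0.    1.57]
[[ 0.     0.893  0.449]
 [-0.     0.449 -0.893]
 [-1.    -0.     0.   ]]
[array([0.4682, 0.0198]), array([ 0.4597, -0.0376]), array([ 0.4513, -0.095 ]), array([ 0.4428, -0.1524])]
```

View pics/top1.png

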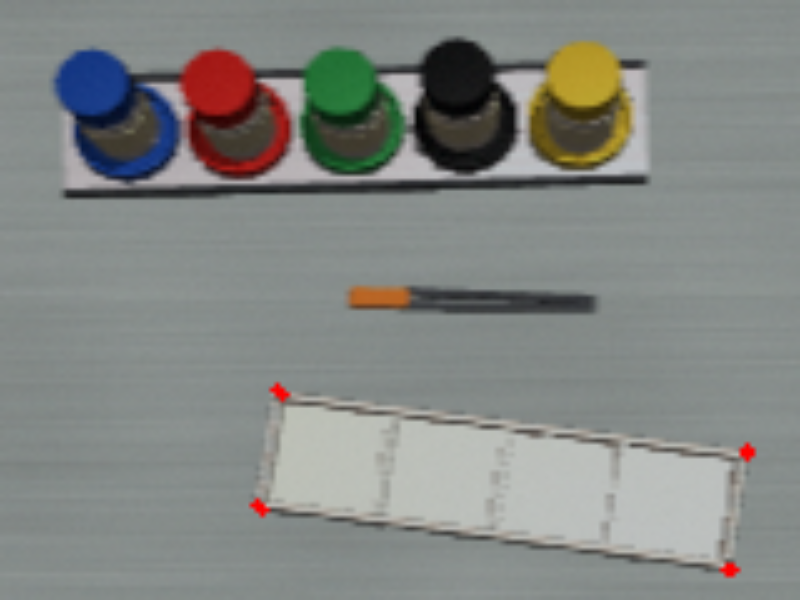

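Chosen: the white tray, whose fitted corners lie on its outline at top-crop (280,392), (747,452), (730,570) and (259,507), and the blue jar at crop (93,85). Mapping: blue to the rightmost pocket, then red, green, and yellow to the leftmost.

Call:
arm_command(
  plan=[
    [[30, 60, -35], [-0.15, 0, 0], 1],
    [[30, 120, -70], [-0.3, 0, 0], 1],
    [[30, 175, -100], [-0.45, 0, 0], 1],
    [[30, 230, -132], [-0.6, 0, 0], 1],
    [[30, 285, -164], [-0.75, 0, 0], 1],
    [[30, 340, -196], [-0.9, 0, 0], 1],
    [[30, 395, -228], [-1.05, 0, 0], 1],
    [[30, 450, -260], [-1.105, 0, 0], 1],
  ],
)

```text
time_s: 1.8
ee_pos: [0.5195, -0.076, 0.2016]
orientation: [-0.003, 1.57, 0.002]
ft_force: [0.2, -1.4, 0.7]
grip_width: 1.001
```

```bash
python3 -c "
from h import *
go(.652,.1236,.13,0)"
```

```text
shift [ 71.6 199.1 133.1] turn [0.003 0.001 0.   ] q6 [-0.15  0.02  0.05  1.6  -0.    1.42]
```

Call:
arm_command(
  plan=[
    [[0, 50, 33], [0, 0, 0], 1],
    [[0, 100, 67], [0, 0, 0], 1],
    [[0, 150, 100], [0, 0, 0], 1],
    [[20, 199, 133], [0, 0, 0], 1],
    [[45, 199, 133], [0, 0, 0], 1],
    [[72, 199, 133], [0, 0, 0], 1],
    [[72, 199, 133], [0, 0, 0], 1],
    [[72, 199, 133], [0, 0, 0], 1],
  ],
)

```text
time_s: 2.8
ee_pos: [0.6522, 0.1233, 0.131]
orientation: [-0.002, 1.569, 0.002]
ft_force: [0.1, -0.2, 0.4]
grip_width: 1.0
```

```bash
python3 -c "
from h import *
go(.652,.1236,.042,0)
t=imaging.read_camera('top')['frame'][60:160,180:380]; s=imaging.read_camera('side')['frame'][100:310,120:330]
cv2.imwrite('pics/a.png',np.hstack([cv2.resize(t,(400,200)),np.zeros((200,10,3),np.uint8),cv2.resize(s,(390,390))[190:]])[:,:,::-1]) if 0 else cv2.imwrite('pics/a.png',np.vstack([cv2.resize(t,(400,200)),cv2.resize(s,(400,400))])[:,:,::-1])"
```

```text
shift [89.   0.3 -0.4] turn [0.003 0.002 0.   ] q6 [ 0.19  0.35  0.29  1.51 -0.    1.75]
```

View pics/a.png

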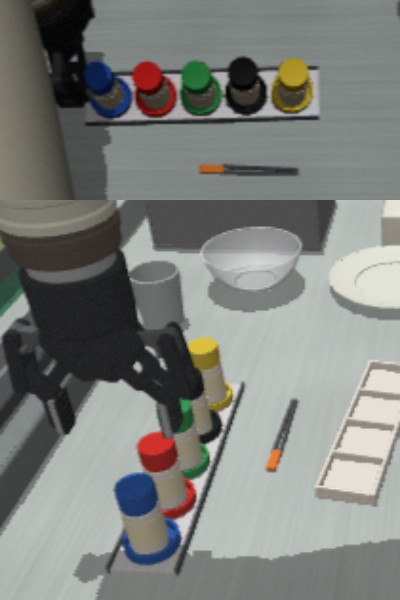

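The gripper is open ahead of and behind the row. I'm checking that the TCP projection agrees with the picture before I descend.

```bash
python3 -c "
from h import *
P=[[.652+d,.1233,.131] for d in(-.043,0,.043)]+[[.652,.1236,.083]]
c=imaging.read_camera('top'); print(((proj(c,P)-[180,60])*2).round())
c=imaging.read_camera('side'); print(((proj(c,P)-[120,100])*400/210+[0,200]).round())
"
```

```text
[[87. 98.]
 [87. 61.]
 [88. 24.]
 [98. 76.]]
[[171. 444.]
 [123. 443.]
 [ 75. 441.]
 [135. 483.]]
```

Call:
arm_command(
  plan=[
    [[25, 0, 0], [0, 0, 0], 1],
    [[50, 0, 0], [0, 0, 0], 1],
    [[75, 0, 0], [0, 0, 0], 1],
    [[89, 0, 0], [0, 0, 0], 1],
    [[89, 0, 0], [0, 0, 0], 1],
    [[89, 0, 0], [0, 0, 0], 0.3],
    [[89, 0, 0], [0, 0, 0], 0],
    [[89, 0, 0], [0, 0, 0], 0],
  ],
)

```text
time_s: 4.0
ee_pos: [0.6531, 0.1235, 0.0431]
orientation: [-0.002, 1.567, 0.003]
ft_force: [-1.4, -0.1, 1.5]
grip_width: 0.407
```

```bash
python3 -c "
from h import *
x,y=pocket(3); go(x,y,.15,-.1463)"
```

```text
shift [-107.9 -275.2 -210.7] turn [ 0.149  0.004 -0.001] q6 [ 0.19  0.36  0.14  1.34 -0.    1.75]
```

Call:
arm_command(
  plan=[
    [[0, 0, 0], [0, 0, 0], 0],
    [[0, 0, 0], [0, 0, 0], 0],
    [[-25, 0, 0], [0, 0, 0], 0],
    [[-55, 0, 0], [0, 0, 0], 0],
    [[-85, 0, 0], [0, 0, 0], 0],
    [[-108, 0, 0], [0, 0, 0], 0],
    [[-108, -25, -20], [0.03, 0, 0], 0],
    [[-108, -60, -46], [0.06, 0, 0], 0],
  ],
)

```text
time_s: 5.0
ee_pos: [0.6066, 0.0632, 0.1506]
orientation: [0.045, 1.566, -0.044]
ft_force: [0.6, -1.0, -1.5]
grip_width: 0.409
```

```bash
python3 -c "
from h import *
x,y=pocket(3); go(x,y,.15,-.1463); print(env.observe()['grip_width'])"
```

```text
shift [-1.000e-01 -2.245e+02 -1.513e+02] turn [ 0.09   0.004 -0.001] q6 [ 0.1   0.21  0.16  1.51 -0.    1.73]
0.4085691027512407
```

Call:
arm_command(
  plan=[
    [[0, -40, -27], [0.03, 0, 0], 0],
    [[0, -80, -54], [0.06, 0, 0], 0],
    [[0, -120, -81], [0.09, 0, 0], 0],
    [[0, -160, -108], [0.09, 0, 0], 0],
    [[0, -200, -135], [0.09, 0, 0], 0],
    [[0, -224, -151], [0.09, 0, 0], 0],
    [[0, -224, -151], [0.09, 0, 0], 0],
    [[0, -224, -151], [0.09, 0, 0], 0],
  ],
)

```text
time_s: 6.0
ee_pos: [0.4434, -0.1517, 0.1499]
orientation: [0.116, 1.563, -0.115]
ft_force: [0.5, 0.9, -0.7]
grip_width: 0.412
```

```bash
python3 -c "
from h import *
x,y=pocket(3); go(x,y,.042,-.1463)
C={n:imaging.read_camera(n) for n in('top','side')}
for n in C:
  print([ (round(d['p'],2),d['xy']) for d in imaging.masks_of('blue_center',n)[:2]], proj(C[n],[[x,y,.152],[x,y,.042]]).round())
cv2.imwrite('pics/b.png',cv2.resize(C['side']['frame'][60:280,150:430],(780,600))[:,:,::-1])"
```

```text
shift [107.9  -0.9  -0.9] turn [-0.001  0.004 -0.001] q6 [-0.33 -0.13 -0.19  1.5   0.    1.39]
[(0.65, [300.5, 98.1])] [[349. 181.]
 [346. 187.]]
[(0.88, [317.5, 142.1]), (0.46, [204.4, 243.5])] [[322. 140.]
 [323. 183.]]
```

View pics/b.png

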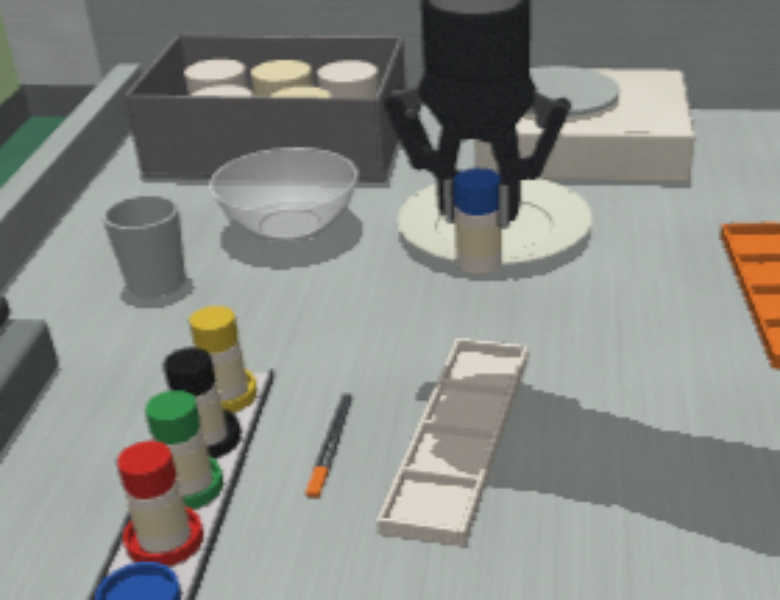

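The blue jar hangs upright and centred between the fingers at crop (478,215). The pocket below it is the far one at (485,362). I lower it now.

Call:
arm_command(
  plan=[
    [[30, -1, -1], [0, 0, 0], 0],
    [[60, -1, -1], [0, 0, 0], 0],
    [[85, -1, -1], [0, 0, 0], 0],
    [[100, -1, -1], [0, 0, 0], 0],
    [[109, -1, -1], [0, 0, 0], 0],
    [[109, -1, -1], [0, 0, 0], 0],
    [[109, -1, -1], [0, 0, 0], 0],
    [[109, -1, -1], [0, 0, 0], 0],
  ],
)

```text
time_s: 7.2
ee_pos: [0.4431, -0.1521, 0.0411]
orientation: [0.115, 1.563, -0.114]
ft_force: [-0.2, 1.1, -1.6]
grip_width: 0.409
```

Call:
arm_command(
  plan=[
    [[0, 0, 0], [0, 0, 0], 0.6],
    [[0, 0, 0], [0, 0, 0], 1],
    [[0, 0, 0], [0, 0, 0], 1],
    [[-15, 0, 0], [0, 0, 0], 1],
    [[-40, 0, 0], [0, 0, 0], 1],
    [[-65, 0, 0], [0, 0, 0], 1],
    [[-90, 0, 0], [0, 0, 0], 1],
    [[-90, 0, 0], [0, 0, 0], 1],
  ],
)

```text
time_s: 8.2
ee_pos: [0.4438, -0.1525, 0.1339]
orientation: [0.114, 1.559, -0.114]
ft_force: [-0.3, 0.4, 0.5]
grip_width: 0.999
```

```bash
python3 -c "
from h import *
go(.652,.0656,.13,0)
C={n:imaging.read_camera(n) for n in('top','side')}
cv2.imwrite('pics/c.png',cv2.resize(C['side']['frame'][60:280,150:430],(780,600))[:,:,::-1])"
```

```text
shift [  5.5 246.  174.4] turn [-0.145  0.009  0.   ] q6 [-0.33 -0.13 -0.22  1.47  0.    1.38]
```

View pics/c.png

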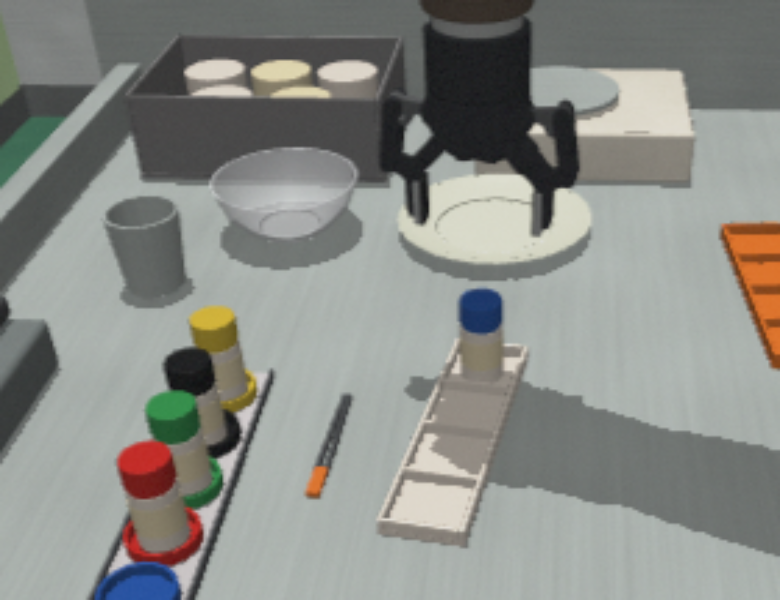

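Blue stands upright in the far (rightmost) pocket, crop (482,335). Next is red.

Call:
arm_command(
  plan=[
    [[0, 40, 28], [-0.03, 0, 0], 1],
    [[0, 80, 57], [-0.06, 0.01, 0], 1],
    [[0, 122, 86], [-0.09, 0.01, 0], 1],
    [[0, 164, 116], [-0.12, 0.01, 0], 1],
    [[0, 206, 146], [-0.145, 0.01, 0], 1],
    [[0, 246, 174], [-0.145, 0.01, 0], 1],
    [[5, 246, 174], [-0.145, 0.01, 0], 1],
    [[5, 246, 174], [-0.145, 0.01, 0], 1],
  ],
)

```text
time_s: 9.3
ee_pos: [0.6497, 0.0659, 0.1257]
orientation: [0.0, 1.579, 0.0]
ft_force: [-0.8, -0.3, 0.5]
grip_width: 1.003
```

```bash
python3 -c "
from h import *
go(.652,.0652,.042,0)"
```

```text
shift [83.7 -0.7  3. ] turn [-0.    -0.008 -0.   ] q6 [0.1  0.33 0.26 1.5  0.   1.67]
```

Call:
arm_command(
  plan=[
    [[20, -1, 3], [0, -0.008, 0], 1],
    [[45, -1, 3], [0, -0.008, 0], 1],
    [[70, -1, 3], [0, -0.008, 0], 1],
    [[84, -1, 3], [0, -0.008, 0], 1],
    [[84, -1, 3], [0, -0.008, 0], 1],
    [[84, -1, 3], [0, -0.008, 0], 0.3],
    [[84, -1, 3], [0, -0.008, 0], 0],
    [[84, -1, 3], [0, -0.008, 0], 0],
  ],
)

```text
time_s: 10.3
ee_pos: [0.6524, 0.065, 0.0426]
orientation: [0.0, 1.57, 0.0]
ft_force: [-1.0, -0.5, 2.0]
grip_width: 0.408
```

Call:
arm_command(
  plan=[
    [[0, 0, 0], [0, 0, 0], 0],
    [[0, 0, 0], [0, 0, 0], 0],
    [[-25, 0, 0], [0, 0, 0], 0],
    [[-55, 0, 0], [0, 0, 0], 0],
    [[-85, 0, 0], [0, 0, 0], 0],
    [[-110, 0, 0], [0, 0, 0], 0],
    [[-110, -5, -20], [0.03, 0, 0], 0],
    [[-110, -20, -46], [0.06, 0, 0], 0],
  ],
)

```text
time_s: 11.3
ee_pos: [0.606, 0.0452, 0.1524]
orientation: [0.048, 1.569, -0.047]
ft_force: [-0.4, 0.2, -0.6]
grip_width: 0.409
```

```bash
python3 -c "
from h import *
x,y=pocket(2); go(x,y,.15,-.1463)"
```

```text
shift [   2.1 -149.2 -146.1] turn [ 0.086  0.001 -0.001] q6 [0.07 0.21 0.16 1.52 0.   1.71]
```

Call:
arm_command(
  plan=[
    [[0, -30, -30], [0.03, 0, 0], 0],
    [[0, -60, -60], [0.06, 0, 0], 0],
    [[0, -95, -93], [0.086, 0, 0], 0],
    [[0, -130, -127], [0.086, 0, 0], 0],
    [[0, -149, -146], [0.086, 0, 0], 0],
    [[0, -149, -146], [0.086, 0, 0], 0],
    [[0, -149, -146], [0.086, 0, 0], 0],
    [[0, -149, -146], [0.086, 0, 0], 0],
  ],
)

```text
time_s: 12.3
ee_pos: [0.4519, -0.0943, 0.152]
orientation: [0.115, 1.567, -0.113]
ft_force: [0.3, 0.1, -0.7]
grip_width: 0.407
```

```bash
python3 -c "
from h import *
x,y=pocket(2); go(x,y,.0403,-.1463)"
```

```text
shift [111.7  -0.9  -0.6] turn [ 0.001  0.001 -0.001] q6 [-0.21 -0.14 -0.2   1.51  0.    1.51]
```

Call:
arm_command(
  plan=[
    [[30, -1, -1], [0, 0, 0], 0],
    [[60, -1, -1], [0, 0, 0], 0],
    [[85, -1, -1], [0, 0, 0], 0],
    [[102, -1, -1], [0, 0, 0], 0],
    [[112, -1, -1], [0, 0, 0], 0],
    [[112, -1, -1], [0, 0, 0], 0],
    [[112, -1, -1], [0, 0, 0], 0],
    [[112, -1, -1], [0, 0, 0], 0],
  ],
)

```text
time_s: 13.3
ee_pos: [0.4512, -0.0951, 0.0404]
orientation: [0.115, 1.566, -0.113]
ft_force: [-0.0, 0.9, -1.0]
grip_width: 0.409
```

Call:
arm_command(
  plan=[
    [[0, 0, 0], [0, 0, 0], 0.6],
    [[0, 0, 0], [0, 0, 0], 1],
    [[0, 0, 0], [0, 0, 0], 1],
    [[-15, 0, 0], [0, 0, 0], 1],
    [[-40, 0, 0], [0, 0, 0], 1],
    [[-65, 0, 0], [0, 0, 0], 1],
    [[-90, 0, 0], [0, 0, 0], 1],
    [[-90, 0, 0], [0, 0, 0], 1],
  ],
)

```text
time_s: 14.3
ee_pos: [0.4522, -0.0954, 0.1331]
orientation: [0.114, 1.562, -0.114]
ft_force: [0.1, 0.1, -1.2]
grip_width: 1.0
```

```bash
python3 -c "
from h import *
go(.652,.0073,.13,0)
C={n:imaging.read_camera(n) for n in('top','side')}
cv2.imwrite('pics/d.png',cv2.resize(C['side']['frame'][60:280,150:430],(780,600))[:,:,::-1])"
```

```text
shift [  4.3 130.5 182.9] turn [-0.145  0.006 -0.   ] q6 [-0.21 -0.14 -0.24  1.47  0.    1.51]
```

View pics/d.png

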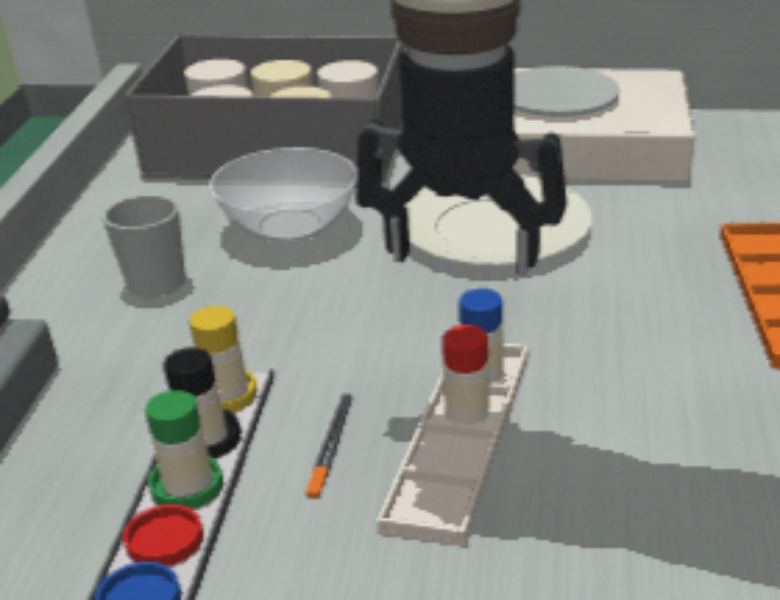

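Red stands upright in its pocket at crop (466,375), beside blue. Next is green.

Call:
arm_command(
  plan=[
    [[0, 22, 30], [-0.03, 0, 0], 1],
    [[0, 44, 61], [-0.06, 0.006, 0], 1],
    [[0, 66, 92], [-0.09, 0.006, 0], 1],
    [[0, 88, 123], [-0.12, 0.006, 0], 1],
    [[0, 110, 154], [-0.145, 0.006, 0], 1],
    [[0, 130, 183], [-0.145, 0.006, 0], 1],
    [[4, 130, 183], [-0.145, 0.006, 0], 1],
    [[4, 130, 183], [-0.145, 0.006, 0], 1],
  ],
)

```text
time_s: 15.4
ee_pos: [0.65, 0.0069, 0.1256]
orientation: [0.001, 1.577, 0.001]
ft_force: [0.4, -0.4, -0.1]
grip_width: 0.999
```

```bash
python3 -c "
from h import *
go(.652,.0073,.042,0)"
```

```text
shift [83.6  0.4  2.5] turn [-0.    -0.006 -0.001] q6 [0.01 0.32 0.24 1.5  0.   1.58]
```

Call:
arm_command(
  plan=[
    [[20, 0, 2], [0, -0.006, 0], 1],
    [[45, 0, 2], [0, -0.006, 0], 1],
    [[70, 0, 2], [0, -0.006, 0], 1],
    [[84, 0, 2], [0, -0.006, 0], 1],
    [[84, 0, 2], [0, -0.006, 0], 1],
    [[84, 0, 2], [0, -0.006, 0], 0.3],
    [[84, 0, 2], [0, -0.006, 0], 0],
    [[84, 0, 2], [0, -0.006, 0], 0],
  ],
)

```text
time_s: 16.4
ee_pos: [0.6519, 0.007, 0.0426]
orientation: [0.001, 1.57, 0.001]
ft_force: [-1.3, 0.0, 1.5]
grip_width: 0.406
```

Call:
arm_command(
  plan=[
    [[0, 0, 0], [0, 0, 0], 0],
    [[0, 0, 0], [0, 0, 0], 0],
    [[-25, 0, 0], [0, 0, 0], 0],
    [[-55, 0, 0], [0, 0, 0], 0],
    [[-85, 0, 0], [0, 0, 0], 0],
    [[-110, 0, 0], [0, 0, 0], 0],
    [[-110, -5, -20], [0.03, 0, 0], 0],
    [[-110, -10, -46], [0.06, 0, 0], 0],
  ],
)

```text
time_s: 17.4
ee_pos: [0.6055, -0.0032, 0.1523]
orientation: [0.048, 1.569, -0.047]
ft_force: [0.0, -0.5, -2.1]
grip_width: 0.408
```

```bash
python3 -c "
from h import *
x,y=pocket(1); go(x,y,.15,-.1463)"
```

```text
shift [   2.2  -43.3 -143.5] turn [ 0.085  0.001 -0.001] q6 [-0.01  0.2   0.15  1.52  0.    1.63]
```

Call:
arm_command(
  plan=[
    [[0, -10, -30], [0.03, 0, 0], 0],
    [[0, -20, -60], [0.06, 0, 0], 0],
    [[0, -30, -93], [0.085, 0, 0], 0],
    [[0, -40, -127], [0.085, 0, 0], 0],
    [[0, -43, -143], [0.085, 0, 0], 0],
    [[0, -43, -143], [0.085, 0, 0], 0],
    [[0, -43, -143], [0.085, 0, 0], 0],
    [[0, -43, -143], [0.085, 0, 0], 0],
  ],
)

```text
time_s: 18.4
ee_pos: [0.4607, -0.0373, 0.152]
orientation: [0.115, 1.567, -0.114]
ft_force: [0.5, -0.3, -2.0]
grip_width: 0.407
```

```bash
python3 -c "
from h import *
x,y=pocket(1); go(x,y,.0403,-.1463)"
```

```text
shift [111.7  -0.6  -1. ] turn [ 0.001  0.    -0.001] q6 [-0.08 -0.14 -0.2   1.51  0.    1.64]
```

Call:
arm_command(
  plan=[
    [[30, -1, -1], [0, 0, 0], 0],
    [[60, -1, -1], [0, 0, 0], 0],
    [[85, -1, -1], [0, 0, 0], 0],
    [[102, -1, -1], [0, 0, 0], 0],
    [[112, -1, -1], [0, 0, 0], 0],
    [[112, -1, -1], [0, 0, 0], 0],
    [[112, -1, -1], [0, 0, 0], 0],
    [[112, -1, -1], [0, 0, 0], 0],
  ],
)

```text
time_s: 19.4
ee_pos: [0.46, -0.0381, 0.0404]
orientation: [0.115, 1.566, -0.114]
ft_force: [0.2, 0.1, -0.9]
grip_width: 0.411
```

Call:
arm_command(
  plan=[
    [[0, 0, 0], [0, 0, 0], 0.6],
    [[0, 0, 0], [0, 0, 0], 1],
    [[0, 0, 0], [0, 0, 0], 1],
    [[-15, 0, 0], [0, 0, 0], 1],
    [[-40, 0, 0], [0, 0, 0], 1],
    [[-65, 0, 0], [0, 0, 0], 1],
    [[-90, 0, 0], [0, 0, 0], 1],
    [[-90, 0, 0], [0, 0, 0], 1],
  ],
)

```text
time_s: 20.4
ee_pos: [0.461, -0.0382, 0.1331]
orientation: [0.115, 1.562, -0.114]
ft_force: [0.8, 0.2, -0.3]
grip_width: 1.001
```

```bash
python3 -c "
from h import *
go(.652,-.1084,.13,0)
C={n:imaging.read_camera(n) for n in('top','side')}
cv2.imwrite('pics/e.png',cv2.resize(C['side']['frame'][60:280,150:430],(780,600))[:,:,::-1])"
```

```text
shift [  4.1 -41.7 199.2] turn [-0.146  0.005 -0.001] q6 [-0.08 -0.14 -0.24  1.47  0.    1.63]
```

View pics/e.png

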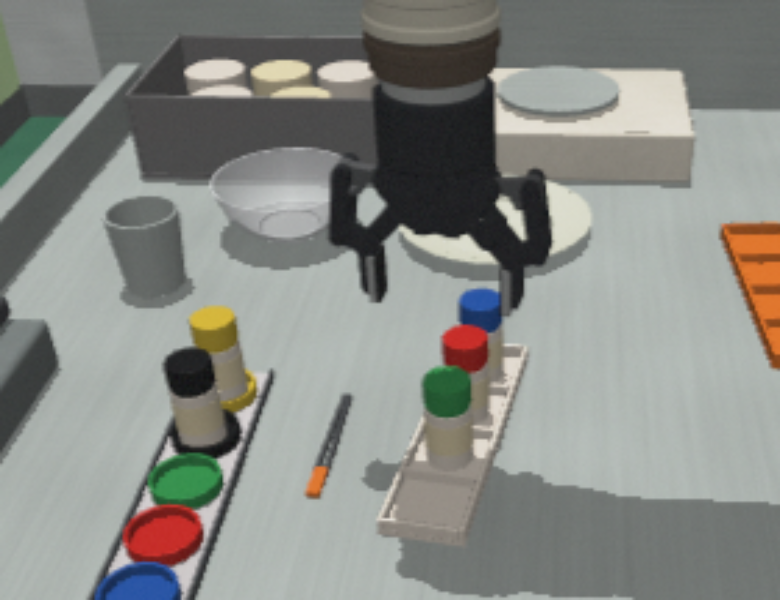

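Green stands upright at crop (448,420). The black jar is untouched at (198,405). Next is yellow.

Call:
arm_command(
  plan=[
    [[-10, -7, 33], [-0.03, 0, 0], 1],
    [[-10, -14, 66], [-0.06, 0.005, 0], 1],
    [[-10, -21, 99], [-0.09, 0.005, 0], 1],
    [[-10, -28, 132], [-0.12, 0.005, 0], 1],
    [[-5, -35, 165], [-0.146, 0.005, 0], 1],
    [[0, -42, 199], [-0.146, 0.005, 0], 1],
    [[4, -42, 199], [-0.146, 0.005, 0], 1],
    [[4, -42, 199], [-0.146, 0.005, 0], 1],
  ],
)

```text
time_s: 21.5
ee_pos: [0.6497, -0.1083, 0.1255]
orientation: [0.001, 1.577, 0.002]
ft_force: [-0.0, 0.6, -0.7]
grip_width: 1.0
```

```bash
python3 -c "
from h import *
go(.6515,-.1084,.042,0)"
```

```text
shift [83.5 -0.2  2.3] turn [ 0.    -0.006 -0.002] q6 [-0.17  0.34  0.27  1.51  0.    1.4 ]
```

Call:
arm_command(
  plan=[
    [[20, 0, 2], [0, -0.006, 0], 1],
    [[45, 0, 2], [0, -0.006, 0], 1],
    [[70, 0, 2], [0, -0.006, 0], 1],
    [[84, 0, 2], [0, -0.006, 0], 1],
    [[84, 0, 2], [0, -0.006, 0], 1],
    [[84, 0, 2], [0, -0.006, 0], 0.3],
    [[84, 0, 2], [0, -0.006, 0], 0],
    [[84, 0, 2], [0, -0.006, 0], 0],
  ],
)

```text
time_s: 22.5
ee_pos: [0.6517, -0.1083, 0.0424]
orientation: [0.001, 1.569, 0.001]
ft_force: [-2.5, -0.6, 3.0]
grip_width: 0.406
```

Call:
arm_command(
  plan=[
    [[0, 0, 0], [0, 0, 0], 0],
    [[0, 0, 0], [0, 0, 0], 0],
    [[-25, 0, 0], [0, 0, 0], 0],
    [[-55, 0, 0], [0, 0, 0], 0],
    [[-85, 0, 0], [0, 0, 0], 0],
    [[-115, 0, 0], [0, 0, 0], 0],
    [[-115, 5, -20], [0.03, 0, 0], 0],
    [[-115, 20, -46], [0.06, 0, 0], 0],
  ],
)

```text
time_s: 23.5
ee_pos: [0.6053, -0.0887, 0.1572]
orientation: [0.049, 1.569, -0.047]
ft_force: [-0.8, 0.6, -0.4]
grip_width: 0.409
```

```bash
python3 -c "
from h import *
x,y=pocket(0); go(x,y,.155,-.1463)"
```

```text
shift [   2.2   99.8 -143.5] turn [ 0.085  0.002 -0.001] q6 [-0.15  0.22  0.18  1.53  0.    1.49]
```

Call:
arm_command(
  plan=[
    [[0, 25, -30], [0.03, 0, 0], 0],
    [[0, 50, -60], [0.06, 0, 0], 0],
    [[0, 75, -93], [0.085, 0, 0], 0],
    [[0, 95, -127], [0.085, 0, 0], 0],
    [[0, 100, -143], [0.085, 0, 0], 0],
    [[0, 100, -143], [0.085, 0, 0], 0],
    [[0, 100, -143], [0.085, 0, 0], 0],
    [[0, 100, -143], [0.085, 0, 0], 0],
  ],
)

```text
time_s: 24.5
ee_pos: [0.4693, 0.0194, 0.1569]
orientation: [0.117, 1.566, -0.115]
ft_force: [0.2, 0.6, -0.1]
grip_width: 0.41
```

```bash
python3 -c "
from h import *
x,y=pocket(0); go(x,y,.0403,-.1463)"
```

```text
shift [116.6   0.   -1.3] turn [-0.001  0.001 -0.001] q6 [ 0.04 -0.12 -0.17  1.52  0.    1.76]
```

Call:
arm_command(
  plan=[
    [[30, 0, -1], [0, 0, 0], 0],
    [[60, 0, -1], [0, 0, 0], 0],
    [[88, 0, -1], [0, 0, 0], 0],
    [[106, 0, -1], [0, 0, 0], 0],
    [[117, 0, -1], [0, 0, 0], 0],
    [[117, 0, -1], [0, 0, 0], 0],
    [[117, 0, -1], [0, 0, 0], 0],
    [[117, 0, -1], [0, 0, 0], 0],
  ],
)

```text
time_s: 25.5
ee_pos: [0.4687, 0.0197, 0.0403]
orientation: [0.117, 1.566, -0.114]
ft_force: [-0.9, -1.1, -0.1]
grip_width: 0.407
```

Call:
arm_command(
  plan=[
    [[0, 0, 0], [0, 0, 0], 0.6],
    [[0, 0, 0], [0, 0, 0], 1],
    [[0, 0, 0], [0, 0, 0], 1],
    [[-15, 0, 0], [0, 0, 0], 1],
    [[-40, 0, 0], [0, 0, 0], 1],
    [[-65, 0, 0], [0, 0, 0], 1],
    [[-90, 0, 0], [0, 0, 0], 1],
    [[-100, 0, 0], [0, 0, 0], 1],
  ],
)

```text
time_s: 26.5
ee_pos: [0.4693, 0.0196, 0.1426]
orientation: [0.117, 1.563, -0.114]
ft_force: [-0.0, 0.4, -0.6]
grip_width: 0.996
```

Call:
arm_command(
  plan=[
    [[-50, 0, 0], [0, 0, 0], 1],
    [[-80, 30, -30], [0, 0, 0], 1],
    [[-80, 70, -50], [0, 0, 0], 1],
    [[-80, 110, -60], [0, 0, 0], 1],
    [[-80, 150, -70], [0, 0, 0], 1],
    [[-80, 190, -80], [0, 0, 0], 1],
    [[-80, 230, -90], [0, 0, 0], 1],
    [[-80, 250, -100], [0, 0, 0], 1],
  ],
)

```text
time_s: 27.5
ee_pos: [0.4061, 0.2832, 0.2221]
orientation: [0.115, 1.564, -0.113]
ft_force: [-0.2, -0.1, -1.3]
grip_width: 0.998
```

```bash
python3 - <<'E'
from h import *
C={n:imaging.read_camera(n) for n in("top","side")}
c,s=np.cos(-.1463),np.sin(-.1463)
for i,col in enumerate(["yellow","green","red","blue","black"]):
    ob={n:maskmom(m[0]["pixels"])[0] for n in C if (m:=imaging.masks_of(col+"_center",n))}
    if len(ob)<2: print(col,"seen only in",list(ob)); continue
    f=lambda p:np.r_[tuple((hullmom(C[n],cyl(p[0],p[1],p[2]-.038,p[2]+.038))-ob[n])[:2] for n in ob)]
    r=least_squares(f,[.5,-.05,.045],x_scale=.01,diff_step=1e-3); d=r.x[:2]-[.4555,-.0663]
    print(col,r.x.round(4),"rack frame",np.round([c*d[0]+s*d[1],-s*d[0]+c*d[1]],4),r.fun.round(1))
t=C["top"]["frame"][80:210,210:410]; sd=C["side"]["frame"][110:290,150:430]
cv2.imwrite("pics/f.png",np.vstack([cv2.resize(t,(460,300)),cv2.resize(sd,(460,296))])[:,:,::-1])
E
```

```text
yellow [0.4696 0.0211 0.0361] rack frame [0.0012 0.0885] [ 0.   0.2 -0.1 -0. ]
green seen only in ['top']
red seen only in ['top']
blue seen only in ['top']
black [ 0.6558 -0.0487  0.0468] rack frame [0.1956 0.0466] [-0.  -0.3  0.2  0.1]
```

View pics/f.png

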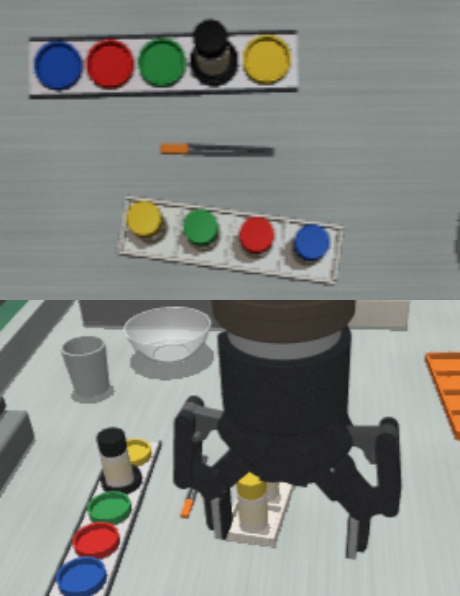

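The top crop shows yellow (145,218), green (201,228), red (257,235) and blue (312,243) in the four pockets, with the black jar in its seat. The arm hides three jars in the side view, so I check those from the top view at the known height.

```bash
python3 - <<'E'
from h import *
C=imaging.read_camera("top"); c,s=np.cos(-.1463),np.sin(-.1463)
for col in ["yellow","green","red","blue"]:
    ob=maskmom(imaging.masks_of(col+"_center","top")[0]["pixels"])[0]
    r=least_squares(lambda p:(hullmom(C,cyl(p[0],p[1],.004,.08))-ob)[:2],[.45,-.05],x_scale=.01,diff_step=1e-3); d=r.x-[.4555,-.0663]
    print(col,"rack frame",np.round([c*d[0]+s*d[1],-s*d[0]+c*d[1]],4))
env.finish_job()
E
```

```text
yellow rack frame [0.0009 0.0853]
green rack frame [0.0004 0.0288]
red rack frame [ 0.001  -0.0278]
blue rack frame [ 0.0018 -0.0854]
the job is handed in; nothing more can be done
```

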